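# Lock, power and short-spin the bench centrifuge

### The job

Give the tubes in the bench centrifuge a short spin, using only your closed fingertips: push the lid catch on the front of the centrifuge fully down, then rock the switch on the power unit over to on by pressing its raised half, then press the wide key on the control pad and keep it held down; the program finishes while still holding that key. Keep to that order, do not press the two round keys, and leave the vial, stopper, jar, tweezers and bottle standing or lying where they are.

Things in the scene. Friction and masses are not known exactly. Their poses are not given: they have to be found in the camera images.
- centrifuge: Small white bench centrifuge with a closed grey domed lid, fixed to the table, 180 (x) x 160 (y) x 96 mm (z). Origin: centre of its underside, on the table. Its front (the catch side) faces its own -x; z is up. The deck is 70 mm above the table; the lid dome rises to 95 mm and begins 23 mm behind the axis of the catch.
- catch_top (a point): Centre of the top of the lid catch: a black round push knob, 26 mm in diameter, on a thin steel stem, in the middle of the front edge of the centrifuge's deck (70 mm in front of the centrifuge's origin). The point moves with the knob: 97 mm above the table when the catch is fully up, 85 mm when it is fully down.
- catch (a joint): Lid catch, in m: 0 fully up, 0.012 fully down (hard stop); it moves straight down. It resists with a steady 2.5 N and stays where it is left. It may start up to 3 mm down.
- power_unit: Low grey power unit, fixed to the table, 80 (x) x 110 (y) x 44 mm (z), with a white two-winged rocker switch in the +y half of its top and a round outlet in the -y half. Origin: centre of its underside, on the table; z is up. It may stand left or right of the control pad.
- rocker_high_half (a point): Point to press on the rocker: on top of its raised (off) half, 18 mm from the pivot line towards the power unit's +y; moves with it. Off, this half slopes up by 0.32 rad to its +y end and the point is 55 mm above the table; on, the half is level at 49.5 mm and the other half stands up.
- rocker (a joint): White rocker switch, 26 mm wide (power unit's x), 52 mm long (y), pivot line along the power unit's x, 18 mm to +y of its origin, 49.5 mm above the table. In rad: 0 off, 0.32 on (hard stop); grows as the raised half goes down. About 1.2 N at the given point moves it; it stays where left. Starts between 0 and 0.04.
- pad: Low white control pad, fixed to the table, 95 (x) x 150 (y) x 30 mm (z), with a dark display strip along its far (+x) edge, one wide dark key in the -y half and two round dark keys in the +y half. Origin: centre of its underside, on the table; z is up.
- wide_key_top (a point): Centre of the top of the wide key: a dark rectangular key, 26 mm (pad's x) by 46 mm (pad's y), 12 mm in front (-x) and 34 mm to -y of the pad's origin. It stands 9 mm above the pad's top: 39 mm above the table when free, 33 mm when fully down. The point moves with the key.
- wide_key (a joint): Wide key, in m: 0 free, 0.006 fully down (hard stop). A spring of 1 N per mm pushes it back up (6 N when fully down).
- round_key_a (a joint): Nearer round key (20 mm in diameter, 62 mm from the wide key's centre towards the pad's +y), in m: 0 free, 0.006 down. Not to be pressed.
- round_key_b (a joint): Farther round key (20 mm in diameter, 90 mm from the wide key's centre towards the pad's +y), in m: 0 free, 0.006 down. Not to be pressed.
- vial: Capped glass vial standing loose on the left of the table, in front of the centrifuge, 25 mm in diameter, 48 mm tall; origin at the centre of its underside. Bystander.
- stopper: Black rubber stopper standing loose on the table, 23 mm in diameter, 22 mm tall; origin at the centre of its underside. Bystander.
- jar: Wide capped sample jar standing loose in front of the centrifuge, 48 mm in diameter, 62 mm tall; origin at the centre of its underside. Bystander.
- tweezers: Steel tweezers lying loose near the front edge of the table, 134 mm long (own y), 12 mm wide, 8 mm high; origin at the centre of the underside. Bystander.
- bottle: Small capped reagent bottle standing loose on the right, 30 mm in diameter, 55 mm tall; origin at the centre of its underside. Bystander.

How it is judged:
By the outcome, as a careful person would: the job done as asked, in the order asked, and still so for the second after the job is handed in, while the arm keeps its last pose, push and grip.
It also fails if it takes over 58 s, if anything falls off the work surface, if the arm or the gripper's body presses on something with over 40 N, if the wrist force passes 120 N, or if a joint passes its speed limit or range.

### The arm

A 7-joint arm with a two-finger parallel gripper is mounted at the origin on a cart in front of the work surface, level with it; the furniture and walls round the work are solid. World frame = base frame: x ahead of the robot, y to its left, z up, the work surface at z = 0. Lengths are in m, angles in rad, forces in N, time in s.
With the tool pointing down it reaches from about 0.4 to 0.85 m from the base axis. Payload 4.5 kg.
Tool frame: the origin (TCP) lies between the finger pads; the fingertips stand 14 mm ahead of it and the grasp point (between the pads) lies 5 mm behind it; z points along the fingers, y is the line along which they close (so a half turn about z gives the same grasp; the last joint's range is limited). The gripper opens to 88 mm and grips with 3 to 60 N. Pads are 18 mm wide; open, the fingers measure 123 mm over their backs; the gripper's body (75 mm by 187 mm) begins 45 mm behind the grasp point.
Start: joints at [1.316, 0.689, -0.195, 1.565, 0.157, 0.902, -0.215], TCP at [0.178, -0.599, 0.213] pointing down, gripper open.
Joint ranges: [-3.01, 3.01], [-0.46, 2.08], [-1.47, 1.51], [0.13, 2.56], [-1, 4.14], [0.04, 2.09], [-2.66, 2.66]. Speed limits (rad/s): [2.57, 2.57, 3.14, 3.14, 3.14, 3.14, 3.14].

### API

Orientations are given as a 3x3 rotation matrix whose columns are the frame's x, y, z axes.
In Python, from bench import * gives the robot as it stands.
- The arm moves only by the tool arm_command, never from a script. Its argument "plan" is a list that holds one entry, the list of rows, each a list of 5 numbers: the gripper's target within -1 to 1 (shut at 1, half-way at 0, fully open at -1), then the shift along the tool's x, y, z in mm, then the turn about the tool's z in rad. A call has 1 to 5 rows; each row shifts and turns the commanded pose from where the row before left it, along the tool's axes as they then stand; what a row does not reach is not made up. A row lasts 1/10 s, in which the tool goes at most 50 mm and 8.59 degrees, less where a joint would pass 70% of its speed; a pose out of reach is approached as far as the arm can. A call with a gripper value outside its range is refused whole. The fingers move at their own pace and stop on an object; "grip_force" is the grip in N (left out, the last holds). Time passes only in rows, so rows that do not move let the fingers close. It gives the time, the measured TCP pose, the force, the opening and the grip force at its end, in the units of the state.
- sense(): the state, without advancing time (a new reading comes with each control period).
- grab_frame(name): name is "scene" or "top" or "wrist"; returns a dict with "pixels" (480x640x3 uint8, red, green, blue), "fx", "fy", "cx", "cy" (pixels), "extrinsics" (4x4, takes a point from world to camera coordinates). Camera axes: x right, y down, z forward; pixel columns grow to the right and rows downward; lengths in m; the calibration is good to about 2 mm. A picture is of the moment at which its call begins. There is no depth.
- job_done(): hands the job in; it is judged then, once.
The state is a dict: "clock": time; "joint_positions": joint angles; "joint_velocities": joint speeds; "effort": joint torques, N m; "tool_pos": TCP position; "eef_rot": TCP orientation; "wrist_force": force on the tool from outside, world axes, zero at the start; "moment": the same for the moment, N m; "width": finger opening in m; "grasp_force": force on a finger pad.
Only numpy, scipy, OpenCV 4.12 (cv2) and the standard library are available. Lean on these libraries where they do the work, as an engineer would, in place of code of your own. Each camera call takes 0.05 s, during which the arm holds its last target. There are 200 camera calls.

## Working session

There is one attempt and no reset: what is moved stays moved. The work goes in short steps, Python scripts to look and compute and a tool call to move; the robot and the scene stay as the last step left them, time stands still between calls to the robot, and variables do not carry over. Pictures are saved under pics/ and viewed, at most 12 in all, crops included, and the job is handed in when it is done.

Besides the shell and the picture viewer there is one more tool, called after ">>>" as a command line: name --argument value ..., lists and objects as JSON in quotes. arm_command: Moves the arm, as the interface text tells. Its arguments: {"type":"object","properties":{"plan":{"type":"array","items":{"type":"array","items":{"type":"array","items":{"type":"number"}}}},"grip_force":{"type":"number"}},"required":["plan"]}

```bash
mkdir -p pics; python3 - <<'E'
from bench import *
import cv2,numpy as np
for n in ("top","scene"):
    f=grab_frame(n); cv2.imwrite(f"pics/{n}0.png",f["pixels"][:,:,::-1])
    np.savez(f"{n}0.npz",**f); print(n,f["fx"],f["cx"],f["cy"],np.round(f["extrinsics"],3).tolist())
s=sense();print(s["clock"],s["tool_pos"],np.round(s["eef_rot"],3).tolist(),s["width"])
E
```

```text
top 486.6827304804292 324.19568634249583 246.30101773831427 [[-0.026, -1.0, -0.001, -0.039], [-0.977, 0.025, -0.212, 0.52], [0.212, -0.005, -0.977, 1.116], [0.0, 0.0, 0.0, 1.0]]
scene 480.6345781074607 325.2693919632938 234.1130512937094 [[-0.871, -0.492, 0.014, 0.401], [-0.326, 0.556, -0.765, 0.244], [0.368, -0.67, -0.644, 0.879], [0.0, 0.0, 0.0, 1.0]]
0.1 [ 0.17778296 -0.59856278  0.21232464] [[0.959, 0.285, -0.001], [0.285, -0.959, 0.001], [-0.0, -0.002, -1.0]] 0.08810379684345869
```

View pics/top0.png

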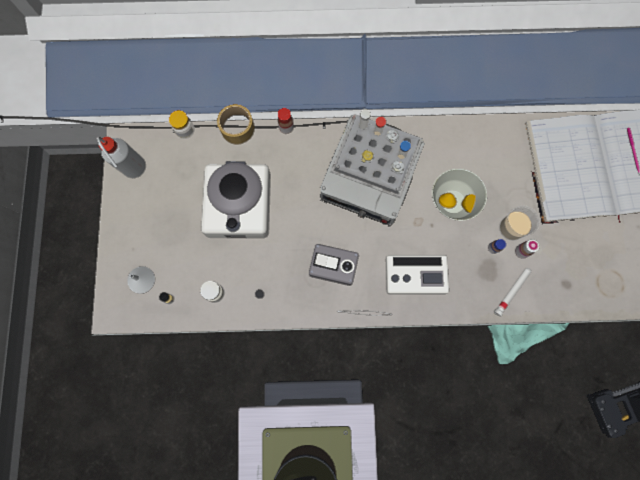

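View pics/scene0.png

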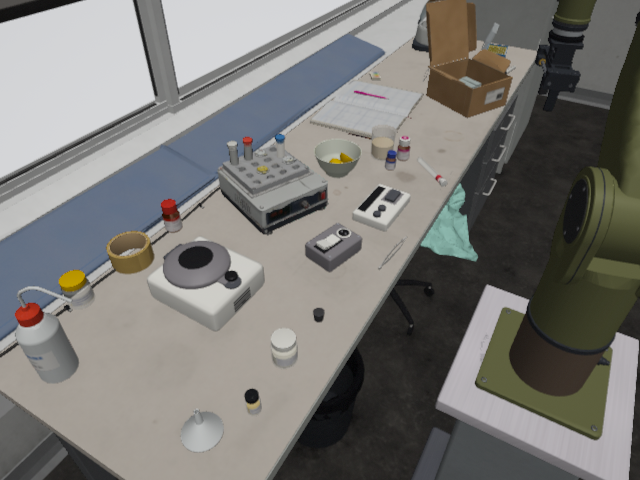

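The top view shows the catch knob at about (233,224), the rocker at (327,262), the wide key at (433,278) and the round keys at (395–406,279). The pad is nearly axis-aligned, and the power unit is slightly turned. Next I'll measure these in both views.

```bash
cat > h.py <<'E'
import numpy as np,cv2
def ray(f,u,v):
    E=f["extrinsics"];R=E[:3,:3];t=E[:3,3]
    d=R.T@np.array([(u-f["cx"])/f["fx"],(v-f["cy"])/f["fy"],1]);return -R.T@t,d
def plane(f,u,v,z):
    o,d=ray(f,u,v);return o+d*(z-o[2])/d[2]
def proj(f,p):
    c=f["extrinsics"][:3,:3]@np.array(p)+f["extrinsics"][:3,3]
    return np.array([f["fx"]*c[0]/c[2]+f["cx"],f["fy"]*c[1]/c[2]+f["cy"]])
def blobs(f,box,lo,hi,amin=20):
    x0,y0,x1,y1=box;g=f["pixels"][y0:y1,x0:x1].max(2)
    m=((g>=lo)&(g<=hi)).astype(np.uint8)
    n,l,s,c=cv2.connectedComponentsWithStats(m,connectivity=4)
    out=[]
    for i in range(1,n):
        if s[i,4]>=amin:
            cn=max(cv2.findContours((l==i).astype(np.uint8),0,1)[0],key=len)
            out.append((c[i]+[x0,y0],s[i,4],cv2.minAreaRect(cn)))
    return out
E
python3 - <<'E'
from h import *
T=dict(np.load("top0.npz"));S=dict(np.load("scene0.npz"))
def show(f,box,lo,hi,z,a=20):
    for c,n,r in blobs(f,box,lo,hi,a): print(np.round(c,1),n,"rect",np.round(r[1],1),round(r[2],1),np.round(plane(f,*c,z),4))
print("knob T");show(T,(220,214,246,236),0,50,.095)
print("knob S");show(S,(222,265,243,292),0,50,.095)
print("pad dark T");show(T,(384,252,452,298),0,110,.039)
print("pad dark S");show(S,(352,184,412,230),0,110,.039)
print("pad white T");show(T,(380,248,456,300),200,255,.03,200)
print("rocker T");show(T,(306,242,362,288),190,255,.0495)
print("rocker S");show(S,(304,222,364,270),190,255,.0495)
def crop(f,x0,y0,w,h,s):return cv2.resize(f["pixels"][y0:y0+h,x0:x0+w,::-1],(w*s,h*s),interpolation=cv2.INTER_NEAREST)
a=crop(T,300,240,160,60,5);b=np.hstack([crop(S,300,180,120,60,5),crop(T,215,205,40,60,5)]);cv2.imwrite("pics/crop.png",cv2.resize(np.vstack([a[:300],b]),(800,600)))
E
```

```text
knob T
[231.5 222.5] 73 rect [9. 9.] 90.0 [0.5731 0.1638 0.095 ]
knob S
[230.6 275.6] 104 rect [10. 12.] 90.0 [0.5731 0.1695 0.095 ]
pad dark T
[416.6 261. ] 432 rect [ 8. 48.] 90.0 [ 0.4801 -0.2757  0.039 ]
[432. 278.] 216 rect [10. 20.] 90.0 [ 0.4375 -0.3099  0.039 ]
[394.7 278. ] 43 rect [6. 7.] 90.0 [ 0.44   -0.2204  0.039 ]
[406.1 277.9] 39 rect [5.7 6.4] 45.0 [ 0.4395 -0.2478  0.039 ]
pad dark S
[371.1 198.2] 216 rect [ 7.  32.3] 42.0 [ 0.4794 -0.2671  0.039 ]
[392.  195.7] 150 rect [11.1 15.2] 39.8 [ 0.4382 -0.3039  0.039 ]
[378.9 210.7] 82 rect [ 6.5 14.2] 39.8 [ 0.4407 -0.23    0.039 ]
pad white T
[413.8 278.4] 1133 rect [36. 60.] 90.0 [ 0.439  -0.2678  0.03  ]
rocker T
[326.4 261. ] 214 rect [21.  10.2] 13.2 [ 0.4839 -0.057   0.0495]
[346.4 266. ] 53 rect [12. 13.] 90.0 [ 0.4704 -0.1046  0.0495]
rocker S
[328.6 240.4] 128 rect [ 8.5 20.4] 61.7 [ 0.4869 -0.0608  0.0495]
```

View pics/crop.png

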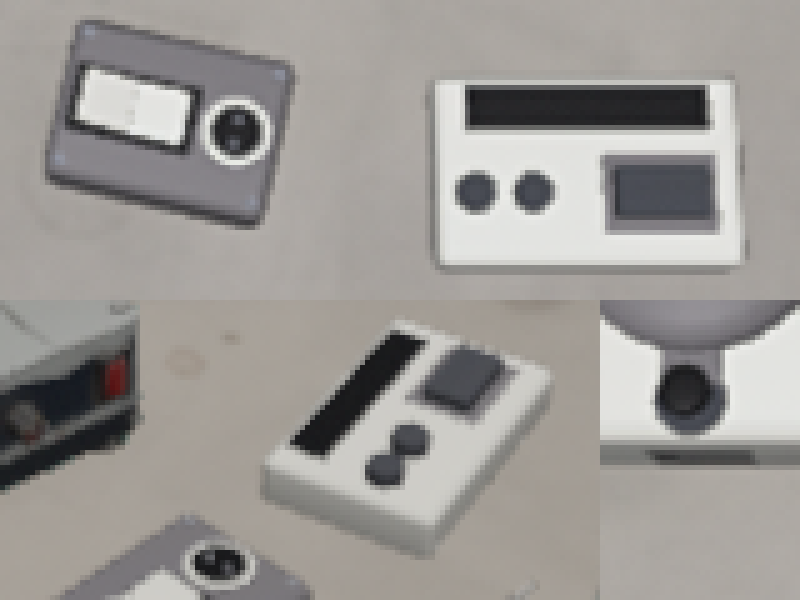

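The crop shows the knob at top pixel (232.5,222.5), the rocker with its long axis turned 13° and the outlet to its right (so +y is left), and the wide key at (432,278). From the two views:

| Point | x (m) | y (m) |
|---|---|---|
| Catch | 0.573 | 0.166 |
| Rocker press point | 0.489 | -0.040 |
| Wide key | 0.437 | -0.308 |

Next I close the fingers, square the tool and move.

>>> arm_command --plan '[[[1,0,0,0,0.144],[1,0,0,0,0.144],[1,22,-42,0,0],[1,22,-42,0,0],[1,22,-42,0,0]]]' --grip_force 20

```text
clock: 0.6
tool_pos: [0.2443, -0.4714, 0.2126]
eef_rot: [[1.0, -0.0, -0.0], [-0.0, -1.0, 0.001], [-0.0, -0.001, -1.0]]
wrist_force: [0.6, -0.5, -0.2]
width: 0.0503
grasp_force: 0.0
```

>>> arm_command --plan '[[[1,22,-42,0,0],[1,22,-42,0,0],[1,22,-42,0,0],[1,22,-42,0,0],[1,22,-42,0,0]]]'

```text
clock: 1.1
tool_pos: [0.3542, -0.2612, 0.2129]
eef_rot: [[1.0, 0.001, -0.0], [0.001, -1.0, 0.0], [-0.0, -0.0, -1.0]]
wrist_force: [1.2, 0.0, -0.6]
width: 0.0103
grasp_force: 0.0
```

>>> arm_command --plan '[[[1,22,-42,0,0],[1,22,-42,0,0],[1,22,-42,0,0],[1,22,-42,0,0],[1,22,-42,0,0]]]'

```text
clock: 1.6
tool_pos: [0.464, -0.051, 0.2129]
eef_rot: [[1.0, 0.001, -0.0], [0.001, -1.0, -0.0], [-0.0, 0.0, -1.0]]
wrist_force: [0.7, -1.5, -0.3]
width: 0.0005
grasp_force: 0.0
```

>>> arm_command --plan '[[[1,22,-43,0,0],[1,22,-43,0,0],[1,22,-43,0,0],[1,22,-43,0,0],[1,21,-43,0,0]]]'

```text
clock: 2.1
tool_pos: [0.5728, 0.1641, 0.2127]
eef_rot: [[1.0, 0.001, -0.001], [0.001, -1.0, -0.0], [-0.001, 0.0, -1.0]]
wrist_force: [0.9, -1.3, -0.3]
width: 0.0005
grasp_force: 0.0
```

>>> arm_command --plan '[[[1,0,-2,35,0],[1,0,0,35,0],[1,0,0,15,0],[1,0,0,0,0]]]'

```text
clock: 2.5
tool_pos: [0.5701, 0.1637, 0.1252]
eef_rot: [[1.0, 0.001, -0.006], [0.001, -1.0, -0.002], [-0.006, 0.002, -1.0]]
wrist_force: [-0.3, 0.1, 0.2]
width: -0.0001
grasp_force: 0.0
```

```bash
python3 - <<'E'
from bench import *
from h import *
s=sense();print(s["clock"],s["tool_pos"],s["width"],s["wrist_force"])
a=[]
for n,(x,y) in {"top":(0.573,.166),"scene":(.573,.166)}.items():
    f=grab_frame(n);u=proj(f,(x,y,.1)).astype(int);x0,y0=max(u[0]-40,0),max(u[1]-50,0)
    a.append(cv2.resize(f["pixels"][y0:y0+100,x0:x0+80,::-1],(400,500)));print(n,x0,y0)
cv2.imwrite("pics/c1.png",np.hstack(a))
E
```

```text
2.5 [0.57011354 0.16365445 0.12523357] -0.00010034018318957991 [-0.31437055  0.09477578  0.16577224]
top 190 172
scene 191 222
```

View pics/c1.png

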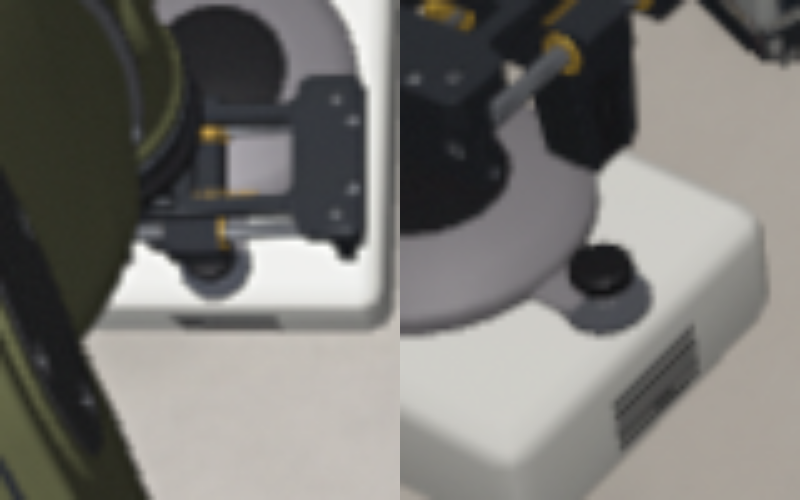

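The scene half shows the fingertips' lower edge at about pixel (230,254) and the knob top at about (231,274). I'll check that gap by projecting both points.

```bash
python3 - <<'E'
from h import *
T=dict(np.load("top0.npz"));S=dict(np.load("scene0.npz"))
for p in [(.570,.1637,.111),(.561,.1812,.111),(.561,.1462,.111),(.579,.1812,.111),(.573,.166,.095),(.573,.166,.07),(.57,.1637,.16)]: print(p,proj(S,p).round(1),proj(T,p).round(1))
# triangulate the knob
A=[];b=[]
for f,u,v in((T,232,222),(S,230.6,273.5)):
    o,d=ray(f,u,v);d/=np.linalg.norm(d);P=np.eye(3)-np.outer(d,d);A.append(P);b.append(P@o)
print(np.linalg.lstsq(np.vstack(A),np.hstack(b),rcond=None)[0])
f=dict(T)
for n,f in(("T",T),("S",S)): print(n,ray(f,0,0)[0])
E
```

```text
(0.57, 0.1637, 0.111) [232.9 268.3] [230.3 222. ]
(0.561, 0.1812, 0.111) [230.9 275.7] [222.6 226. ]
(0.561, 0.1462, 0.111) [242.4 264.4] [237.8 225.6]
(0.579, 0.1812, 0.111) [223.2 272.3] [222.8 218.4]
(0.573, 0.166, 0.095) [231.8 274.5] [230.6 222.6]
(0.573, 0.166, 0.07) [233.2 283.7] [232.5 225.3]
(0.57, 0.1637, 0.16) [229.9 249. ] [226.1 216.2]
[0.57607791 0.16365436 0.09359982]
T [ 0.27086895 -0.0468849   1.20033872]
S [0.10542786 0.6503231  0.74755655]
```

```bash
python3 - <<'E'
from bench import *
from h import *
f=grab_frame("scene");p=f["pixels"][:,:,::-1].copy()
s=sense();c=s["tool_pos"]
a=cv2.resize(p[180:300,170:270],(500,600))
for q in (c,c-[0,0,.014]):
    u=(proj(f,q)-[170,180])*5;cv2.drawMarker(a,tuple(int(i) for i in u),(0,0,255),0,14)
w=grab_frame("wrist");b=cv2.resize(w["pixels"][:,:,::-1],(300,225))
b=cv2.copyMakeBorder(b,0,375,0,0,0)
cv2.imwrite("pics/c2.png",np.hstack([a,b]));print(np.round(w["extrinsics"],3).tolist(),proj(w,c-[0,0,.014]),proj(w,(.573,.166,.095)))
E
```

```text
[[-0.001, -1.0, -0.0, 0.165], [-0.958, 0.001, 0.288, 0.533], [-0.288, 0.001, -0.958, 0.473], [0.0, 0.0, 0.0, 1.0]] [319.0723917  271.74926807] [316.27819705 259.52805025]
```

View pics/c2.png

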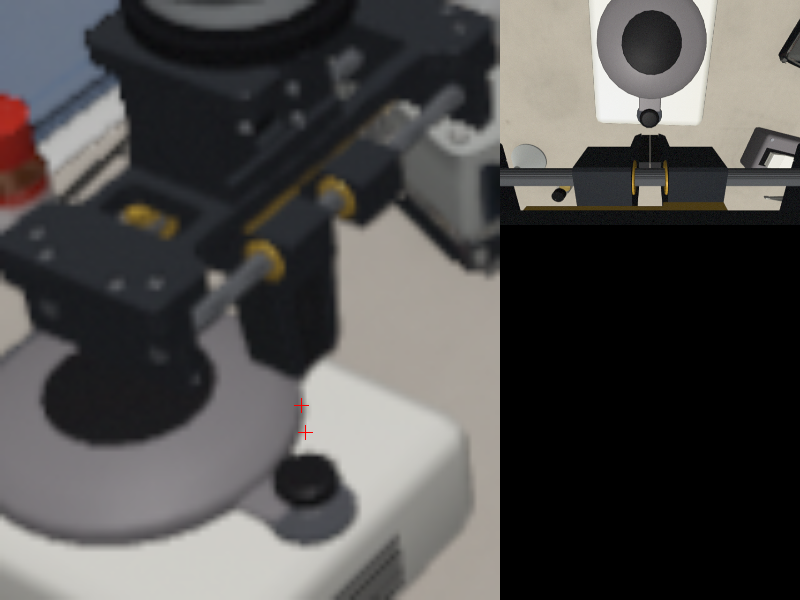

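The two views agree that the fingertip is centred over the knob in plan. They also put it higher than the state says, with its lower edge at native row 255 instead of the projected 268 or so. I'll go down gently and use the force reading to find contact.

>>> arm_command --plan '[[[1,5,0,0,0],[1,0,0,5,0],[1,0,0,4,0],[1,0,0,0,0]]]'

```text
clock: 3.1
tool_pos: [0.5768, 0.164, 0.1184]
eef_rot: [[1.0, 0.001, -0.001], [0.001, -1.0, -0.0], [-0.001, 0.0, -1.0]]
wrist_force: [-0.2, -0.5, 0.2]
width: 0.0004
grasp_force: 0.0
```

>>> arm_command --plan '[[[1,0,0,3,0],[1,0,0,3,0],[1,0,0,3,0],[1,0,0,0,0]]]'

```text
clock: 3.5
tool_pos: [0.577, 0.1641, 0.1095]
eef_rot: [[1.0, 0.001, -0.001], [0.001, -1.0, -0.0], [-0.001, 0.0, -1.0]]
wrist_force: [0.9, -0.7, 0.6]
width: 0.0008
grasp_force: 0.0
```

```bash
python3 - <<'E'
from bench import *
from h import *
s=sense();c=s["tool_pos"];print(s["clock"],c,s["wrist_force"])
f=grab_frame("scene");p=f["pixels"][:,:,::-1]
a=cv2.resize(p[200:300,170:270],(400,400));w=grab_frame("wrist");b=cv2.resize(w["pixels"][200:360,240:400,::-1],(400,400))
cv2.imwrite("pics/c3.png",np.hstack([a,b]));print(proj(f,c-[0,0,.014]))
E
```

```text
3.5 [0.57701869 0.16409083 0.10945067] [ 0.93168235 -0.686202    0.6310615 ]
[230.7176276  272.99201995]
```

View pics/c3.png

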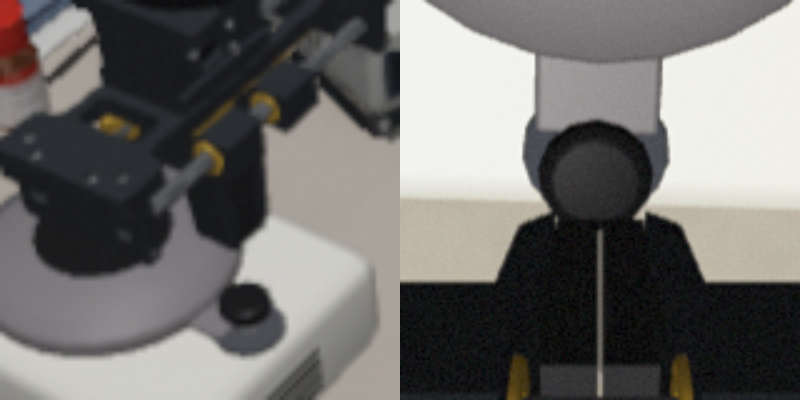

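The tip is centred on the knob in y (both at wrist crop column 600), and the scene view shows a clear gap above it, with the tip at crop row 247 and the knob at 290. There's no contact force yet, so I keep going down.

>>> arm_command --plan '[[[1,0,0,4,0],[1,0,0,4,0],[1,0,0,4,0],[1,0,0,4,0],[1,0,0,0,0]]]'

```text
clock: 4.1
tool_pos: [0.5769, 0.164, 0.0933]
eef_rot: [[1.0, 0.001, -0.001], [0.001, -1.0, -0.0], [-0.001, 0.0, -1.0]]
wrist_force: [-0.2, 0.1, -0.3]
width: 0.0008
grasp_force: 0.0
```

>>> arm_command --plan '[[[1,0,0,4,0],[1,0,0,4,0],[1,0,0,0,0]]]'

```text
clock: 4.4
tool_pos: [0.577, 0.164, 0.0854]
eef_rot: [[1.0, 0.001, -0.001], [0.001, -1.0, -0.0], [-0.001, 0.0, -1.0]]
wrist_force: [0.4, -0.4, 0.3]
width: 0.0004
grasp_force: 0.0
```

```bash
python3 - <<'E'
from bench import *
from h import *
f=grab_frame("scene");p=f["pixels"][:,:,::-1]
a=cv2.resize(p[200:300,170:270],(400,400));w=grab_frame("wrist");b=cv2.resize(w["pixels"][160:360,220:420,::-1],(400,400))
cv2.imwrite("pics/c4.png",np.hstack([a,b]))
E
```

```text
(no output)
```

View pics/c4.png

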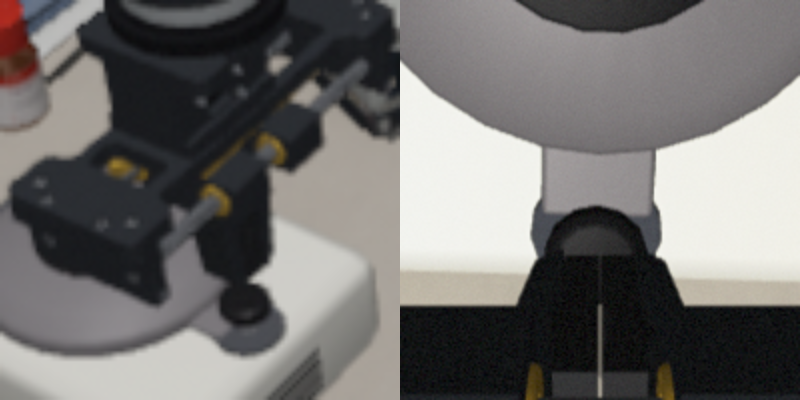

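The wrist view shows the fingertips covering the front of the knob, centred in y. The scene view still shows a small gap, with the tip corner at crop (240,282) and the knob top at about (245,290), so I continue down.

>>> arm_command --plan '[[[1,0,0,4,0],[1,0,0,4,0],[1,0,0,4,0],[1,0,0,0,0]]]'

```text
clock: 4.9
tool_pos: [0.5769, 0.1641, 0.0733]
eef_rot: [[1.0, 0.001, -0.001], [0.001, -1.0, -0.0], [-0.001, 0.0, -1.0]]
wrist_force: [-0.4, -0.5, 0.0]
width: 0.0001
grasp_force: 0.0
```

>>> arm_command --plan '[[[1,0,0,3,0],[1,0,0,3,0],[1,0,0,0,0]]]'

```text
clock: 5.2
tool_pos: [0.5774, 0.1642, 0.0677]
eef_rot: [[1.0, 0.001, -0.0], [0.001, -1.0, -0.0], [-0.0, 0.0, -1.0]]
wrist_force: [-0.5, -0.5, 0.3]
width: 0.0006
grasp_force: 0.0
```

>>> arm_command --plan '[[[1,0,0,2,0],[1,0,0,2,0],[1,0,0,0,0]]]'

```text
clock: 5.5
tool_pos: [0.5775, 0.1642, 0.0639]
eef_rot: [[1.0, 0.001, 0.0], [0.001, -1.0, 0.0], [0.0, -0.0, -1.0]]
wrist_force: [0.7, -0.1, 1.5]
width: 0.0007
grasp_force: 0.2
```

>>> arm_command --plan '[[[1,0,0,2,0],[1,0,0,2,0],[1,0,0,0,0]]]'

```text
clock: 5.8
tool_pos: [0.5775, 0.1642, 0.0597]
eef_rot: [[1.0, 0.001, 0.0], [0.001, -1.0, -0.0], [0.0, 0.0, -1.0]]
wrist_force: [-0.3, 0.5, 0.2]
width: -0.0001
grasp_force: 0.2
```

>>> arm_command --plan '[[[1,0,0,2,0],[1,0,0,2,0],[1,0,0,0,0]]]'

```text
clock: 6.1
tool_pos: [0.5776, 0.1642, 0.0593]
eef_rot: [[1.0, 0.001, 0.001], [0.001, -1.0, 0.0], [0.001, -0.0, -1.0]]
wrist_force: [-6.5, -1.5, 27.6]
width: 0.0003
grasp_force: 13.6
```

>>> arm_command --plan '[[[1,0,0,2,0],[1,0,0,0,0]]]'

```text
clock: 6.3
tool_pos: [0.5777, 0.1642, 0.0591]
eef_rot: [[1.0, 0.0, 0.002], [0.0, -1.0, 0.0], [0.002, -0.0, -1.0]]
wrist_force: [-10.1, -2.0, 41.5]
width: 0.0005
grasp_force: 20.7
```

>>> arm_command --plan '[[[1,0,0,-5,0],[1,0,0,0,0]]]'

```text
clock: 6.5
tool_pos: [0.5779, 0.1644, 0.0599]
eef_rot: [[1.0, 0.001, 0.002], [0.001, -1.0, 0.001], [0.002, -0.001, -1.0]]
wrist_force: [-0.2, -0.2, 0.5]
width: 0.0002
grasp_force: 0.0
```

```bash
python3 - <<'E'
from bench import *
from h import *
s=sense();print(s["tool_pos"],s["wrist_force"])
f=grab_frame("scene");np.savez("s5.npz",**f);p=f["pixels"][:,:,::-1]
a=cv2.resize(p[200:300,170:270],(400,400));w=grab_frame("wrist");np.savez("w5.npz",**w);b=cv2.resize(w["pixels"][:,:,::-1],(400,300));t=grab_frame("top")
b=np.vstack([b,cv2.resize(t["pixels"][180:255,190:290,::-1],(400,300))])
cv2.imwrite("pics/c5.png",np.hstack([cv2.resize(a,(400,600)),b]))
E
```

```text
[0.57791523 0.16437454 0.0599279 ] [-0.16872351 -0.22818552  0.48276479]
```

View pics/c5.png

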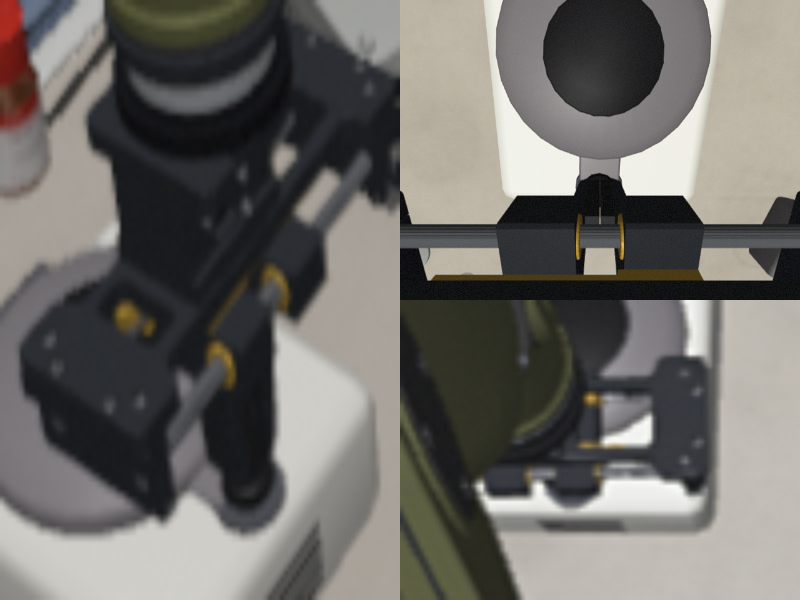

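The knob has gone down: it now sits close to the grey recess under the tip. Hard contact came at TCP z = 0.059, so the real tip is about 26 mm above the reported TCP. I lift off and verify the knob numerically.

>>> arm_command --plan '[[[1,0,0,-15,0],[1,0,0,-35,0],[1,0,0,-35,0],[1,-30,35,0,0],[1,-30,40,0,0]]]'

```text
clock: 7.15
tool_pos: [0.5182, 0.0903, 0.1451]
eef_rot: [[1.0, 0.004, 0.004], [0.004, -1.0, 0.002], [0.004, -0.002, -1.0]]
wrist_force: [0.9, -1.7, -1.2]
width: 0.0004
grasp_force: 0.0
```

```bash
python3 - <<'E'
from bench import *
from h import *
s=sense();print(s["clock"],s["tool_pos"],s["wrist_force"])
S=dict(np.load("scene0.npz"));f=grab_frame("scene");np.savez("s6.npz",**f)
for g in(S,f):
    for c,n,r in blobs(g,(222,265,243,292),0,50): print("knob S",c.round(1),n,np.round(r[1],1))
for z in(.097,.094,.085): print(z,proj(S,(.576,.164,z)).round(1))
f["pixels"]=cv2.subtract(f["pixels"],0)
x=np.hstack([cv2.resize(g["pixels"][250:300,200:260,::-1],(360,300)) for g in(S,f)]);cv2.imwrite("pics/c6.png",x)
E
```

```text
7.15 [0.5181569  0.09031057 0.14509655] [ 0.91788134 -1.72316245 -1.20701292]
knob S [230.6 275.6] 104 [10. 12.]
knob S [231.5 279.2] 101 [ 9.8 12.1]
0.097 [231.1 272.6]
0.094 [231.3 273.7]
0.085 [231.8 277. ]
```

View pics/c6.png

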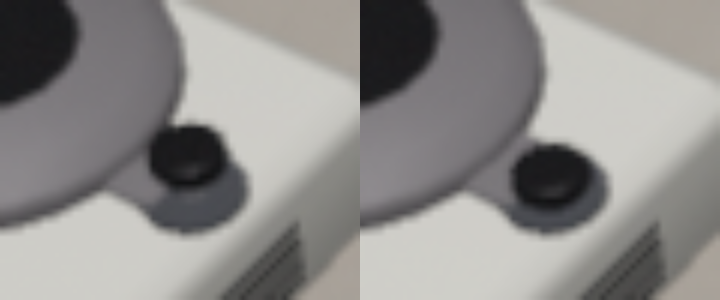

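The knob dropped 3.6 px, from row 275.6 to 279.2. That is about 10 mm and it stopped hard, so the catch is fully down after starting about 2 mm low. Next I move over the raised half of the rocker, using an offset of about 22 mm so the fingers stay clear of the other wing.

>>> arm_command --plan '[[[1,-9,42,0,0],[1,-9,42,0,0],[1,-9,43,0,0],[1,0,0,35,0.12],[1,0,0,35,0.11]]]'

```text
clock: 7.7
tool_pos: [0.4915, -0.0405, 0.0741]
eef_rot: [[0.972, -0.236, 0.003], [-0.236, -0.972, -0.001], [0.003, 0.0, -1.0]]
wrist_force: [-0.4, 0.7, -0.8]
width: 0.0001
grasp_force: 0.0
```

>>> arm_command --plan '[[[1,0,0,15,0],[1,0,0,0,0]]]'

```text
clock: 7.9
tool_pos: [0.489, -0.0379, 0.0571]
eef_rot: [[0.974, -0.227, -0.005], [-0.227, -0.974, -0.0], [-0.005, 0.001, -1.0]]
wrist_force: [0.1, -0.5, -0.1]
width: 0.0007
grasp_force: 0.0
```

Position is good, within 2 mm of the target. One look from the wrist and scene cameras before pressing.

```bash
python3 - <<'E'
from bench import *
from h import *
f=grab_frame("scene");w=grab_frame("wrist")
cv2.imwrite("pics/c7.png",np.hstack([cv2.resize(f["pixels"][190:290,280:380,::-1],(400,400)),cv2.resize(w["pixels"][160:400,200:440,::-1],(400,400))]))
s=sense();print(s["tool_pos"],proj(f,(.4855,-.0585,.0495)),proj(w,(.4855,-.0585,.0495)),proj(w,(.4905,-.037,.056)))
E
```

```text
[ 0.49067651 -0.03782474  0.0591607 ] [328.66455939 241.17297967] [358.56806948 274.78602849] [316.76265583 279.72528449]
```

View pics/c7.png

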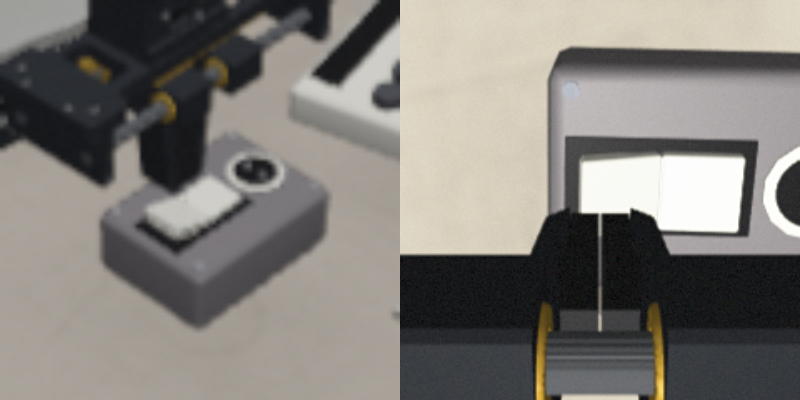

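The wrist view shows the pivot line at crop column 660, the raised half spanning 580–660 and the tip centred at 600, about 19 mm from the pivot and aligned. Press now.

>>> arm_command --plan '[[[1,0,0,8,0],[1,0,0,8,0],[1,0,0,5,0],[1,0,0,3,0],[1,0,0,0,0]]]'

```text
clock: 8.5
tool_pos: [0.4903, -0.0379, 0.0347]
eef_rot: [[0.974, -0.227, -0.001], [-0.227, -0.974, -0.0], [-0.001, 0.0, -1.0]]
wrist_force: [0.1, 0.5, 0.7]
width: 0.0006
grasp_force: 0.0
```

>>> arm_command --plan '[[[1,0,0,3,0],[1,0,0,3,0],[1,0,0,2,0],[1,0,0,0,0]]]'

```text
clock: 8.9
tool_pos: [0.4905, -0.0378, 0.0268]
eef_rot: [[0.974, -0.227, -0.0], [-0.227, -0.974, -0.0], [-0.0, 0.0, -1.0]]
wrist_force: [0.3, -0.5, 0.0]
width: 0.0004
grasp_force: 0.0
```

>>> arm_command --plan '[[[1,0,0,2,0],[1,0,0,0,0]]]'

```text
clock: 9.1
tool_pos: [0.4905, -0.038, 0.0249]
eef_rot: [[0.974, -0.227, -0.0], [-0.227, -0.974, -0.0], [-0.0, 0.0, -1.0]]
wrist_force: [0.4, -0.3, -0.6]
width: 0.0004
grasp_force: 0.0
```

>>> arm_command --plan '[[[1,0,0,2,0],[1,0,0,0,0]]]'

```text
clock: 9.3
tool_pos: [0.4905, -0.038, 0.0241]
eef_rot: [[0.974, -0.227, 0.001], [-0.227, -0.974, -0.0], [0.001, 0.0, -1.0]]
wrist_force: [-1.7, 0.4, 13.5]
width: 0.0004
grasp_force: 6.6
```

>>> arm_command --plan '[[[1,0,0,1,0],[1,0,0,1,0],[1,0,0,0,0]]]'

```text
clock: 9.6
tool_pos: [0.4907, -0.038, 0.0238]
eef_rot: [[0.974, -0.227, 0.002], [-0.227, -0.974, -0.0], [0.002, -0.0, -1.0]]
wrist_force: [-4.4, 1.6, 32.4]
width: 0.0004
grasp_force: 16.3
```

The hard stop came at TCP z = 0.024, as predicted for the "on" level. Lift, square up and go to the wide key at (0.439, -0.309).

>>> arm_command --plan '[[[1,0,0,-15,0],[1,0,0,-40,-0.11],[1,0,0,-10,-0.12],[1,-9,45,0,0],[1,-9,45,0,0]]]'

```text
clock: 10.1
tool_pos: [0.4734, -0.1277, 0.0866]
eef_rot: [[1.0, 0.005, 0.002], [0.005, -1.0, 0.0], [0.002, -0.0, -1.0]]
wrist_force: [-0.8, -1.4, -0.2]
width: 0.0006
grasp_force: 0.0
```

>>> arm_command --plan '[[[1,-9,45,0,0],[1,-9,45,0,0],[1,-8,45,0,0],[1,-8,46,0,0],[1,0,0,0,0]]]'

```text
clock: 10.6
tool_pos: [0.4351, -0.3182, 0.0859]
eef_rot: [[1.0, -0.012, -0.001], [-0.012, -1.0, -0.006], [-0.001, 0.006, -1.0]]
wrist_force: [-0.3, 0.5, -0.2]
width: 0.0005
grasp_force: 0.0
```

```bash
python3 - <<'E'
from bench import *
from h import *
w=grab_frame("wrist");t=grab_frame("top");f=grab_frame("scene")
s=sense();print(s["clock"],s["tool_pos"],s["wrist_force"])
r=lambda g,x0,y0,wd,h:cv2.resize(g["pixels"][y0:y0+h,x0:x0+wd,::-1],(400,300))
cv2.imwrite("pics/c8.png",np.vstack([np.hstack([r(w,160,120,320,240),r(f,300,170,120,90)]),np.hstack([r(t,300,235,160,120),r(f,300,215,70,52)])]))
for p in((.439,-.309,.039),): print(proj(w,p),proj(f,p),w["fx"],w["cx"],w["cy"])
E
```

```text
10.75 [ 0.43854263 -0.30837119  0.08582901] [0.83281609 0.96445608 0.63032733]
[303.87750909 246.45961047] [392.49773025 194.6306993 ] 364.5295143718934 319.5295385933497 240.00619319344563
```

View pics/c8.png

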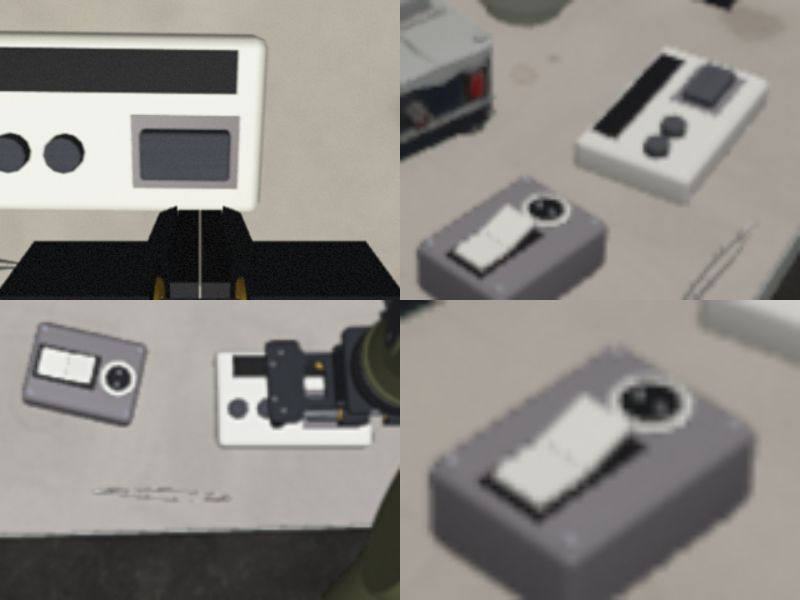

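The rocker's other half now stands up, so it is on. The wide key is centred at wrist crop (185,155), about 8 mm from the tip when that frame was taken, and the arm has since settled onto y = -0.308. Press and hold.

>>> arm_command --plan '[[[1,0,0,30,0],[1,0,0,25,0],[1,0,0,10,0],[1,0,0,0,0],[1,0,0,0,0]]]'

```text
clock: 11.25
tool_pos: [0.4394, -0.3081, 0.0216]
eef_rot: [[1.0, 0.002, 0.0], [0.002, -1.0, 0.0], [0.0, -0.0, -1.0]]
wrist_force: [0.6, -0.1, 1.1]
width: 0.0004
grasp_force: 0.0
```

>>> arm_command --plan '[[[1,0,0,4,0],[1,0,0,4,0],[1,0,0,2,0],[1,0,0,0,0]]]'

```text
clock: 11.65
tool_pos: [0.4393, -0.3092, 0.0112]
eef_rot: [[1.0, 0.001, 0.001], [0.001, -1.0, -0.001], [0.001, 0.001, -1.0]]
wrist_force: [0.9, 0.1, 2.4]
width: 0.0004
grasp_force: 1.2
```

>>> arm_command --plan '[[[1,0,0,2,0],[1,0,0,0,0]]]'

```text
clock: 11.85
tool_pos: [0.4393, -0.3092, 0.0092]
eef_rot: [[1.0, 0.001, 0.001], [0.001, -1.0, -0.001], [0.001, 0.001, -1.0]]
wrist_force: [0.6, -0.7, 4.4]
width: 0.0005
grasp_force: 2.2
```

The spring is reading as expected, at about 1 N/mm.

>>> arm_command --plan '[[[1,0,0,2,0],[1,0,0,1,0],[1,0,0,0,0]]]'

```text
clock: 12.15
tool_pos: [0.4393, -0.3092, 0.0077]
eef_rot: [[1.0, 0.001, 0.001], [0.001, -1.0, -0.001], [0.001, 0.001, -1.0]]
wrist_force: [-0.4, 2.4, 18.1]
width: 0.0003
grasp_force: 9.1
```

>>> arm_command --plan '[[[1,0,0,0.5,0],[1,0,0,0,0],[1,0,0,0,0]]]'

```text
clock: 12.45
tool_pos: [0.4393, -0.3093, 0.0076]
eef_rot: [[1.0, 0.001, 0.002], [0.001, -1.0, -0.001], [0.002, 0.001, -1.0]]
wrist_force: [-1.7, 2.0, 22.2]
width: 0.0004
grasp_force: 11.3
```

The key is at its hard stop, held with 22 N (the spring accounts for 6 N). Handing in.

```bash
python3 -c "
from bench import *
print(job_done())"
```

```text
the job is handed in; nothing more can be done
None
```

I pushed the catch down to its stop, rocked the switch to on, then pressed the wide key and handed in at about 12.5 s with it held at its stop (22 N); I kept clear of the round keys and loose items but did not re-measure them.

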